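# Unlock the ward's two-dial drugs box

### The job

The white drugs box on the milk kitchen bench is locked; its code is 3 on the left dial and 7 on the right dial. The lock is worn, so each dial takes a little before or after its number: turn it slowly there and feel for the tumbler dropping in and holding the dial, without forcing it, then slide the red bolt knob all the way across to the left so that the lid springs up. Let go, and leave the two milk bottles beside the box undisturbed.

Things in the scene. Friction and masses are not known exactly. Their poses are not given: they have to be found in the camera images.
- drug_box: White steel box fixed to the bench, 270 (x) x 340 (y) x 120 mm tall. Origin: centre of its underside; at yaw 0 its front faces -x, the robot. The front half of its top (135 mm) is a fixed level aluminium lock deck, 120 mm up, with two dials side by side and, behind them, a red bolt knob; the back half is the lid.
- dial_left_grip (a point): Axis of the left dial (+y side), 20 mm above the deck, the height to grip; at (-82, 78, 140) mm in the box frame. A white disc, 64 mm across, 6 mm thick, carries a black six-sided knob, 36 mm across its flats, 6 to 34 mm above the deck, one flat facing the 0. Numbers 0 (green bar) to 9, 36 degrees apart, rise clockwise from above; the index is a red mark on the deck on the far (+x) side.
- dial_right_grip (a point): The same point of the right dial (the -y side), at (-82, -78, 140) mm in the box frame; the same dial. The two dials' axes are 156 mm apart.
- dial_left (a joint): Angle of the left dial, rad, growing anticlockwise seen from above; number n is at the red index when it reads 0.6283 n (3: 1.885). Turns endlessly with about 0.04 to 0.08 N m of friction. It starts between numbers 0.9 and 2.1, so 3 is reached by turning anticlockwise 0.55 to 1.3 rad.
- dial_right (a joint): The same for the right dial (7: 4.398). It starts between numbers 7.9 and 9.1, so 7 is reached by turning clockwise 0.55 to 1.3 rad.
- bolt_grip (a point): Middle of the red bolt knob, an upright block 24 mm (x) x 14 mm (y), from 2 to 32 mm above the deck; this point is 22 mm above the deck, at (-22, -15, 142) mm in the box frame when locked.
- bolt (a joint): Travel of the bolt along the box's +y (to the left), m: 0 locked, 0.030 fully open, at its stop. It slides with about 4 to 7 N of friction and stays where it is left. While a tumbler is in its way it stops after 1 mm; pushing on with more than 40 N is forcing the lock.
- lid (a joint): Angle of the lid on its hinge at the far (+x) edge of the box, rad: 0 shut. The lid is 133 mm deep and springs up by itself to about 0.17 rad (its near edge 23 mm up) once the bolt has moved about 22 mm.
- lid_edge (a point): Middle of the upper near edge of the lid, in the middle of the box's top when shut.
- bottle_white: Milk bottle with a white cap, 52 mm across, 105 mm tall, standing loose on the bench close beside the box, on one side (left or right varies). Origin: centre of its underside.
- bottle_yellow: Milk bottle with a yellow cap, the same size, standing loose close beside the box on its other side.
- lock_deck (a point): Point on the deck midway between the dials. Below it, unseen, each dial has a tumbler: a sprung pin 18 mm from the axis that drops into a notch met up to 0.25 rad either side of the number. The dial is then held with 0.07 rad of play each way; turning on meets a wall, felt as a moment climbing about 3 N m per rad. Over 25 N on the pin (0.45 N m) is forcing. No wall felt: not yet met.
Mind the look-alikes: they are no part of the job. Leave any blue or purple look-alike of the bottle_yellow alone.

How it is judged (in metres and radians):
On the way:
1. Both dials stand at their numbers (within 0.4 rad) (value of joint dial_left between 1.485 and 2.285 rad and value of joint dial_right between 3.998 and 4.798 rad), for 0.2 s.
At the end, for the whole second after the job is handed in: The bolt is drawn to at least 26 of its 30 mm and still, the lid has sprung up (0.08 to 0.4 rad), each dial stands within 0.4 rad of its number, and both bottles stand upright (all of step 1 and value of joint bolt above 0.026 m and value of joint lid between 0.08 and 0.4 rad and velocity of joint bolt below 0.01 m/s and angle between each of bottle_white, bottle_yellow's own z axis and vertical below 0.1 rad); the robot touches nothing.
It fails at once if the left dial is forced against its dropped tumbler (over 25 N on the pin), or the locked bolt against it (over 40 N) (contact force between any of tumbler_left_c0, tumbler_left_c1 and anything else above 25 N or contact force between tumbler_left_c2 and anything else above 40 N).
It fails at once if the right dial is forced against its dropped tumbler (over 25 N on the pin), or the locked bolt against it (over 40 N) (contact force between any of tumbler_right_c0, tumbler_right_c1 and anything else above 25 N or contact force between tumbler_right_c2 and anything else above 40 N).
It fails at once if a milk bottle is pushed more than 20 mm or tipped (distance of any of bottle_white, bottle_yellow from where it was at the start of the episode above 0.02 m or angle between any of bottle_white, bottle_yellow's own z axis and vertical above 0.35 rad).
It also fails if it takes over 72 s, if anything falls off the work surface, if the arm or the gripper's body presses on something with over 40 N, if the wrist force passes 120 N, or if a joint passes its speed limit or range.

### The arm

A 6-joint arm with a two-finger parallel gripper is mounted at the origin on the work surface. World frame = base frame: x ahead of the robot, y to its left, z up, the work surface at z = 0. Lengths are in m, angles in degrees, forces in N, time in s.
With the tool pointing down it reaches from about 0.375 to 0.925 m from the base axis. Payload 5.7 kg.
Tool frame: the origin (TCP) lies midway between the tips of the shut fingers; the grasp point (between the pads) lies arm.grip_point_offset behind it (arm.grip_point_offset is the distance from the TCP to the grasp point, in m); z points along the fingers, y is the line along which they close (so a half turn about z gives the same grasp; the last joint's range is limited). The gripper opens to 85 mm and grips with 20 to 120 N. Pads are 22 mm wide; open, the fingers measure 114 mm over their backs; the gripper's body (76 mm by 85 mm) begins 54 mm behind the grasp point. The pads swing forward as they close: fully open they stand 13 mm farther back than shut.
Start: joints at [-79.418, 20.558, 86.54, -0, 72.909, -6.595], TCP at [0.177, -0.573, 0.231] pointing down, gripper open.
Joint ranges: [-170.27, 170.27], [-57.76, 135], [12.27, 136.19], [-55.21, 235.2], [11.17, 155.16], [-170.74, 170.74]. Speed limits (degrees/s): [136.94, 136.94, 180, 180, 180, 180].

### API

Orientations are given as a 3x3 rotation matrix whose columns are the frame's x, y, z axes.
In Python, from cell import read_state, eyes, arm gives the robot as it stands.
- The arm moves only by the shell command python3 -m crank 'ROWS' [FORCE]. ROWS is a JSON list of rows, 1 to 20 of them, each written [opening, [dx, dy, dz], [rx, ry, rz]]: the finger opening in m, then dx, dy, dz in parts of the range, where 1.0 means 75 cm, then a rotation vector rx, ry, rz in shares of 60 degrees (1.0 is 60 degrees); each row is the pose to reach, as a shift and turn from the pose commanded when the command began, along the tool's axes at that moment; what a row does not reach only later rows make up. A row lasts 1/12 s, in which the tool goes at most 0.0417 m and 7.16 degrees, less where a joint would pass 70% of its speed; a pose out of reach is approached as far as the arm can. The fingers move at their own pace and stop on an object; FORCE is the grip in N (left out, the last holds). Time passes only in rows, so rows that do not move let the fingers close. It prints the time, the measured TCP pose, the force, the opening and the grip force at its end. A shift or turn number past 1, either way, is cut back to 1. Input that does not fit is refused with a message, and nothing moves.
- read_state(): the state, without advancing time (a new reading comes with each control period).
- eyes.grab_frame(name): name is "scene" or "top" or "wrist"; returns a dict with "img" (420x560x3 uint8, red, green, blue), "fovy" (degrees; the focal length in pixels is half the picture's height over the tangent of half this angle, whatever the lens; pixels are square), "cx", "cy" (the principal point, pixels), "T" (4x4, takes a point from camera to world coordinates); the wrist camera has in their place "T_tool_cam" (4x4, takes a point from camera to tool coordinates, whose origin is the TCP and whose axes are the flange's). Camera axes: x right, y up, looking along -z (the intrinsics and any distortion apply to the point x, -y, -z); pixel columns grow to the right and rows downward; lengths in m; the calibration is good to about 2 mm. A picture is of the moment at which its call begins: read the wrist's pose just before it. There is no depth.
- arm.sign_off(): hands the job in; it is judged then, once.
The state is a dict: "t": time; "joints": joint angles; "joint_velocities": joint speeds; "tau": joint torques, N m; "eef_pos": TCP position; "ee_rot": TCP orientation; "wrist_force": force on the tool from outside, world axes, zero at the start; "moment": the same for the moment, N m; "grip_width": finger opening in m; "grip_force": force on a finger pad.
Only numpy, scipy, OpenCV 4.12 (cv2) and the standard library are available. Lean on these libraries where they do the work, as an engineer would, in place of code of your own. Each camera call takes 0.05 s, during which the arm holds its last target. There are 200 camera calls.

## Working session

There is one attempt and no reset: what is moved stays moved. The work goes in short steps, Python scripts to look and compute and a shell command to move; the robot and the scene stay as the last step left them, time stands still between calls to the robot, and variables do not carry over. Pictures are saved under pics/ and viewed, at most 12 in all, crops included, and the job is handed in when it is done.

```bash
mkdir -p pics; ls
python3 - <<'E'
from cell import read_state, eyes, arm
import cv2,numpy as np
s=read_state();print(s, arm.grip_point_offset)
for n in("scene","top"):
    f=eyes.grab_frame(n);cv2.imwrite(f"pics/{n}0.png",f["img"][...,::-1]);print(n,{k:v for k,v in f.items() if k!="img"})
f=eyes.grab_frame("wrist");print({k:v for k,v in f.items() if k!="img"})
E
```

```text
pics
{'t': 0.0, 'joints': array([-7.94184868e+01,  2.05972255e+01,  8.65995988e+01,  2.82972817e-03,
        7.29073864e+01, -6.59453574e+00]), 'joint_velocities': array([-0.02555573, -0.04580736, -0.21214233, -0.077541  , -0.01218325,
        0.0790582 ]), 'tau': array([ 1.63061119e-03, -5.27612722e+01, -2.78619647e+01, -3.58038205e-04,
        1.31223147e-02, -8.05852185e-08]), 'eef_pos': array([ 0.1770719 , -0.57256843,  0.23045689]), 'ee_rot': array([[ 9.55406228e-01,  2.95294525e-01, -2.87593502e-04],
       [ 2.95294555e-01, -9.55404573e-01,  1.79655825e-03],
       [ 2.55745668e-04, -1.80136773e-03, -9.99998345e-01]]), 'wrist_force': array([ 0.48535216,  0.39789647, -0.05011547]), 'moment': array([-0.04245175,  0.01215676, -0.03999823]), 'grip_force': 0.0, 'grip_width': 0.08540569653487406} 0.0187
scene {'fovy': 44.870224215185175, 'cx': 279.932179253489, 'cy': 206.54118040301418, 'T': array([[ 4.57635503e-01, -5.82499136e-01,  6.71762237e-01,
         1.29193977e+00],
       [ 8.89139296e-01,  3.00683072e-01, -3.44994205e-01,
        -2.85809122e-01],
       [-1.02870685e-03,
[... 218 characters left out ...]
325119658785, 'T': array([[-0.01775704,  0.99145958, -0.12919981,  0.40112847],
       [-0.99977707, -0.01908337, -0.00903495,  0.07167645],
       [-0.01142336,  0.12901057,  0.99157742,  1.45452972],
       [ 0.        ,  0.        ,  0.        ,  1.        ]])}
{'fovy': 63.57889770661021, 'cx': 274.11515247607275, 'cy': 209.91840694974923, 'T_tool_cam': array([[-4.93540584e-04,  9.59165982e-01,  2.82843375e-01,
         7.24748608e-02],
       [ 9.99999698e-01,  6.43124242e-04, -4.36009722e-04,
         9.67140252e-04],
       [-6.00109124e-04,  2.82843074e-01, -9.59166010e-01,
        -1.42577231e-01],
       [ 0.00000000e+00,  0.00000000e+00,  0.00000000e+00,
         1.00000000e+00]])}
```

View pics/top0.png

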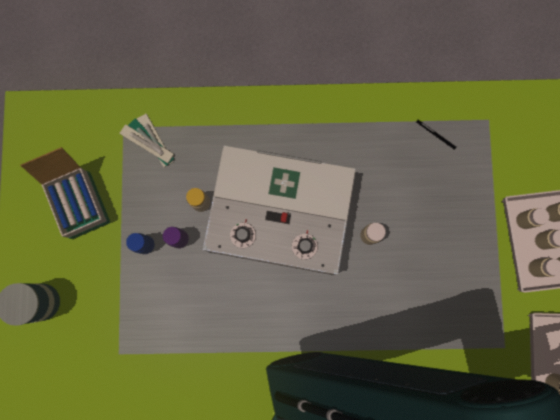

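View pics/scene0.png

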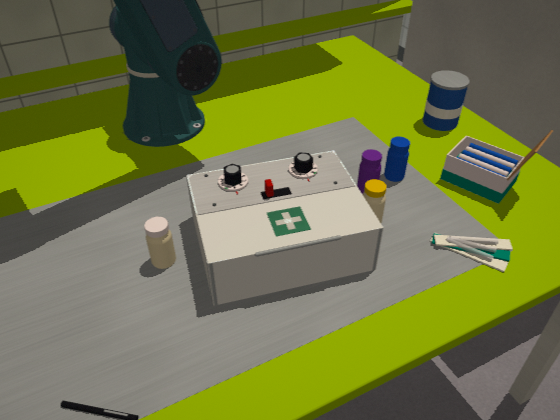

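Top view: left dial (242,234), right dial (305,245), red bolt knob (286,217); yellow bottle (196,197), white bottle (375,233). The look-alikes are the purple (175,237) and blue (139,243) bottles. In the scene view the left dial is at (303,162), the right dial at (232,174) and the bolt at (269,188).

```bash
cat > h.py <<'E'
from cell import read_state, eyes, arm
import cv2,numpy as np
def grab(n):
    s=read_state();f=eyes.grab_frame(n)
    if n=="wrist":
        W=np.eye(4);W[:3,:3]=s["ee_rot"];W[:3,3]=s["eef_pos"];f["T"]=W@f["T_tool_cam"]
    f["f"]=210/np.tan(np.radians(f["fovy"]/2));return f
def ray(f,u,v):
    d=np.array([(u-f["cx"])/f["f"],-(v-f["cy"])/f["f"],-1.]);d=f["T"][:3,:3]@d
    return f["T"][:3,3],d/np.linalg.norm(d)
def tri(obs):
    A=np.zeros((3,3));b=np.zeros(3)
    for f,u,v in obs:
        o,d=ray(f,u,v);P=np.eye(3)-np.outer(d,d);A+=P;b+=P@o
    x=np.linalg.solve(A,b)
    return x,[np.linalg.norm(np.cross(x-ray(f,u,v)[0],ray(f,u,v)[1])) for f,u,v in obs]
def atz(f,u,v,z):
    o,d=ray(f,u,v);return o+d*(z-o[2])/d[2]
def proj(f,p):
    q=np.linalg.inv(f["T"])@np.r_[p,1];return f["cx"]+f["f"]*q[0]/-q[2],f["cy"]-f["f"]*q[1]/-q[2]
E
python3 - <<'E'
from h import *
t=grab("top");s=grab("scene")
def blob(f,c,r,mask):
    u,v=c;m=mask(f["img"].astype(int))[v-r:v+r,u-r:u+r].astype(np.uint8)
    n,l,st,ce=cv2.connectedComponentsWithStats(m);i=1+np.argmax(st[1:,4]);return (ce[i]+[u-r,v-r]).round(1),st[i]
dark=lambda i:i.max(2)<70
red=lambda i:(i[...,0]>90)&(i[...,1]<60)
pt={}
for n,a,b,m in(("L",(242,234),(303,162),dark),("R",(305,245),(232,174),dark),("bolt",(286,217),(269,188),red)):
    ca,sa=blob(t,a,14,m);cb,sb=blob(s,b,16,m);x,e=tri([(t,*ca),(s,*cb)]);pt[n]=x;print(n,ca,sa,cb,sb,x.round(4),np.round(e,4))
d=pt["L"]-pt["R"];yaw=np.arctan2(-d[0],d[1]);print(np.linalg.norm(d),np.degrees(yaw))
for n,p in(("yellow",(196,197)),("white",(375,233))):print(n,atz(t,*p,.105))
st=read_state();print(st["t"])
cv2.imwrite("pics/c.png",cv2.resize(t["img"][140:290,160:400,::-1],None,fx=3.3,fy=3.3,interpolation=2))
E
```

```text
L [243.9 234.4] [ 7  7 16 16 77] [302.8 164.2] [  7   7  19  20 246] [0.5208 0.163  0.1376] [0.0027 0.0027]
R [305.8 245.7] [ 7  7 15 15 72] [232.2 176.4] [  8   6  17  22 239] [0.4898 0.0109 0.137 ] [0.0022 0.0022]
bolt [283.4 216.8] [ 9 10  6  9 44] [268.2 182.9] [12  7  8  8 47] [0.5601 0.0629 0.1502] [0.0004 0.0004]
0.15523575983371107 -11.52825833918297
yellow [0.62054106 0.28412914 0.105     ]
white [ 0.51984801 -0.16776089  0.105     ]
0.25
```

View pics/c.png

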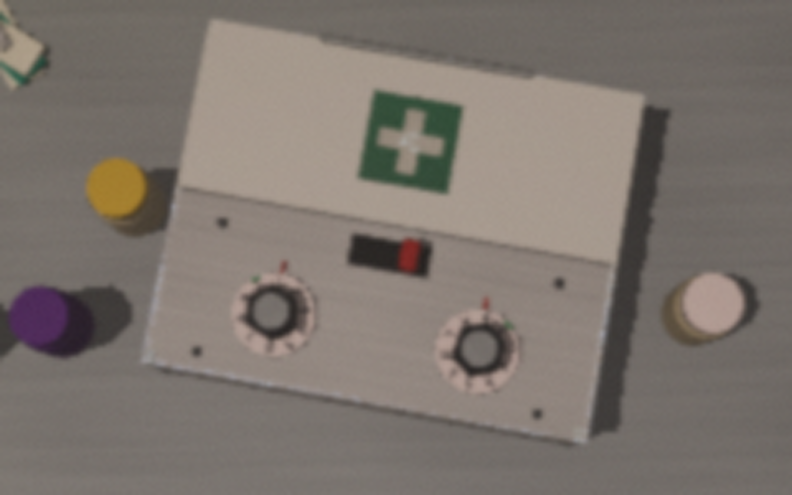

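Careful with the scale: shifts go in shares of 75 cm and turns go in shares of 60 degrees. That gives: -0.533 m / 0.75 = -0.7107, 0.508 m / 0.75 = 0.6773, 17 degrees / 60 = 0.2833.

```bash
python3 -m crank '[[0.085, [0.6773, -0.7107, -0.0267], [0, 0, 0.2833]], [0.085, [0.6773, -0.7107, -0.0267], [0, 0, 0.2833]], [0.085, [0.6773, -0.7107, -0.0267], [0, 0, 0.2833]], [0.085, [0.6773, -0.7107, -0.0267], [0, 0, 0.2833]], [0.085, [0.6773, -0.7107, -0.0267], [0, 0, 0.2833]], [0.085, [0.6773, -0.7107, -0.0267], [0, 0, 0.2833]], [0.085, [0.6773, -0.7107, -0.0267], [0, 0, 0.2833]], [0.085, [0.6773, -0.7107, -0.0267], [0, 0, 0.2833]], [0.085, [0.6773, -0.7107, -0.0267], [0, 0, 0.2833]], [0.085, [0.6773, -0.7107, -0.0267], [0, 0, 0.2833]], [0.085, [0.6773, -0.7107, -0.0267], [0, 0, 0.2833]], [0.085, [0.6773, -0.7107, -0.0267], [0, 0, 0.2833]], [0.085, [0.6773, -0.7107, -0.0267], [0, 0, 0.2833]], [0.085, [0.6773, -0.7107, -0.0267], [0, 0, 0.2833]], [0.085, [0.6773, -0.7107, -0.0267], [0, 0, 0.2833]], [0.085, [0.6773, -0.7107, -0.0267], [0, 0, 0.2833]], [0.085, [0.6773, -0.7107, -0.0267], [0, 0, 0.2833]], [0.085, [0.6773, -0.7107, -0.0267], [0, 0, 0.2833]], [0.085, [0.6773, -0.7107, -0.0267], [0, 0, 0.2833]], [0.085, [0.6773, -0.7107, -0.0267], [0, 0, 0.2833]]]'
python3 - <<'E'
from h import *
import pickle
f=grab("wrist");pickle.dump(f,open("w1.pkl","wb"));print(f["T"].round(3));cv2.imwrite("pics/w1.png",cv2.resize(f["img"][...,::-1],(800,600),interpolation=2))
E
```

```text
t: 1.92
eef_pos: [0.5054, 0.0873, 0.2511]
ee_rot: [[1.0, 0.006, -0.0], [0.006, -1.0, -0.0], [-0.0, 0.0, -1.0]]
wrist_force: [-0.5, -0.6, -0.0]
grip_width: 0.0852
grip_force: 0.0
[[ 0.006  0.959  0.283  0.578]
 [-1.     0.005  0.002  0.087]
 [ 0.001 -0.283  0.959  0.394]
 [ 0.     0.     0.     1.   ]]
```

View pics/w1.png

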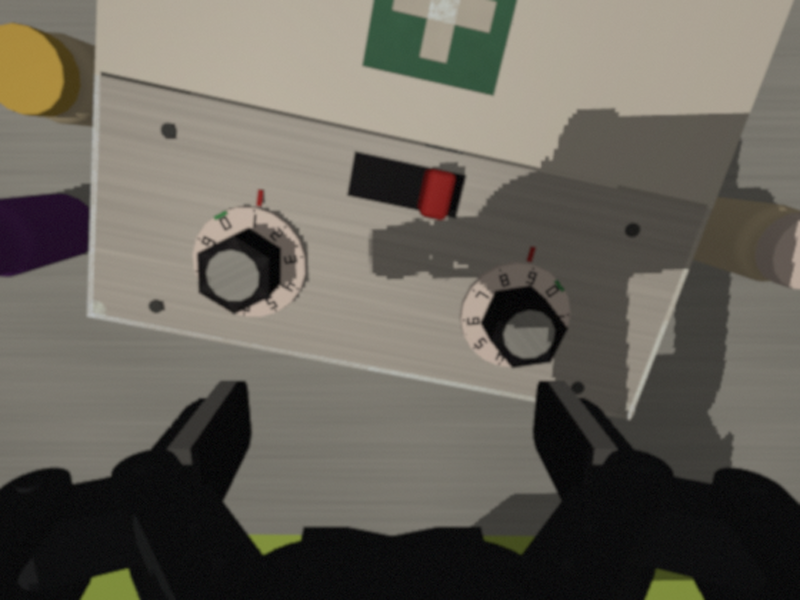

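Wrist view (800x600): left cap (232,275), right cap (528,335), red index marks at (261,198) and (531,254), green zeros at (221,217) and (559,286), bolt knob top about (440,192).

Run:
```python
from h import *
import pickle
f=pickle.load(open("w1.pkl","rb"));t=grab("top");k=.7
P={}
for n,w,tp,s in(("L",(232,275),(242.1,234.5),0),("R",(528,335),(305.8,246.1),0),("bolt",(438,192),(284.5,216.5),0)):
    x,e=tri([(f,w[0]*k,w[1]*k),(t,*tp)]);print(n,x.round(4),np.round(e,4), "wrist@.154",atz(f,w[0]*k,w[1]*k,.154).round(4),"top@.154",atz(t,*tp,.154).round(4))
W=lambda u,v,z:atz(f,u*k,v*k,z)
for n,a,b in(("lidline",(102,73),(540,167)),("front",(90,317),(630,418))):
    d=W(*b,.12)-W(*a,.12);print(n,np.degrees(np.arctan2(d[1],d[0]))+90, W(*a,.12),W(*b,.12))
L,R=W(232,275,.154),W(528,335,.154);d=L-R;print(np.linalg.norm(d),np.degrees(np.arctan2(-d[0],d[1])))
for n,disc,g,r in(("L",(250,261),(221,217),(261,198)),("R",(516,318),(559,286),(531,254))):
    c=W(*disc,.126);print(n,"disc",c)
    an=lambda p,z:np.degrees(np.arctan2(*(W(*p,z)-c)[[1,0]]))
    print("green",an(g,.126),"idx",an(r,.12))
```

```text
L [0.5192 0.1655 0.1551] [0.0021 0.0021] wrist@.154 [0.5202 0.1676 0.154 ] top@.154 [0.5179 0.1639 0.154 ]
R [0.4865 0.0107 0.1466] [0.0016 0.0016] wrist@.154 [0.4885 0.0143 0.154 ] top@.154 [0.4868 0.0097 0.154 ]
bolt [0.5616 0.0611 0.1366] [0.0016 0.0016] wrist@.154 [0.5621 0.0643 0.154 ] top@.154 [0.5601 0.0598 0.154 ]
lidline -11.158839576896 [0.6190314  0.23693291 0.12      ] [0.57344497 0.00583343 0.12      ]
front -11.228058833650167 [0.48581212 0.26580964 0.12      ] [ 0.42001978 -0.06561404  0.12      ]
0.15651890997979753 -11.668115125258062
L disc [0.52158401 0.16620166 0.126     ]
green 29.763360466863492 idx -11.612924801486411
R disc [0.48859228 0.01374939 0.126     ]
green -49.92244581644207 idx -11.106072697791284
```

Scaled: -0.0787 m / 0.75 = -0.1049, 0.07 m / 0.75 = 0.0933.

```bash
python3 -m crank '[[0.085, [0.02, -0.1049, 0.0267], [0, 0, 0]], [0.085, [0.02, -0.1049, 0.0933], [0, 0, 0]], [0.085, [0.02, -0.1049, 0.0933], [0, 0, 0]], [0.085, [0.02, -0.1049, 0.0933], [0, 0, 0]], [0.085, [0.02, -0.1049, 0.0933], [0, 0, 0]]]' 40
python3 - <<'E'
from h import *
import pickle
f=grab("wrist");pickle.dump(f,open("w2.pkl","wb"));print(f["T"].round(3));cv2.imwrite("pics/w2.png",cv2.resize(f["img"][...,::-1],(800,600),interpolation=2))
E
```

```text
t: 2.43
eef_pos: [0.5183, 0.1635, 0.1802]
ee_rot: [[1.0, 0.003, -0.004], [0.003, -1.0, -0.001], [-0.004, 0.001, -1.0]]
wrist_force: [-0.2, 0.1, 1.3]
grip_width: 0.0849
grip_force: 0.0
[[ 0.003  0.958  0.286  0.592]
 [-1.     0.002  0.003  0.163]
 [ 0.002 -0.286  0.958  0.323]
 [ 0.     0.     0.     1.   ]]
```

View pics/w2.png

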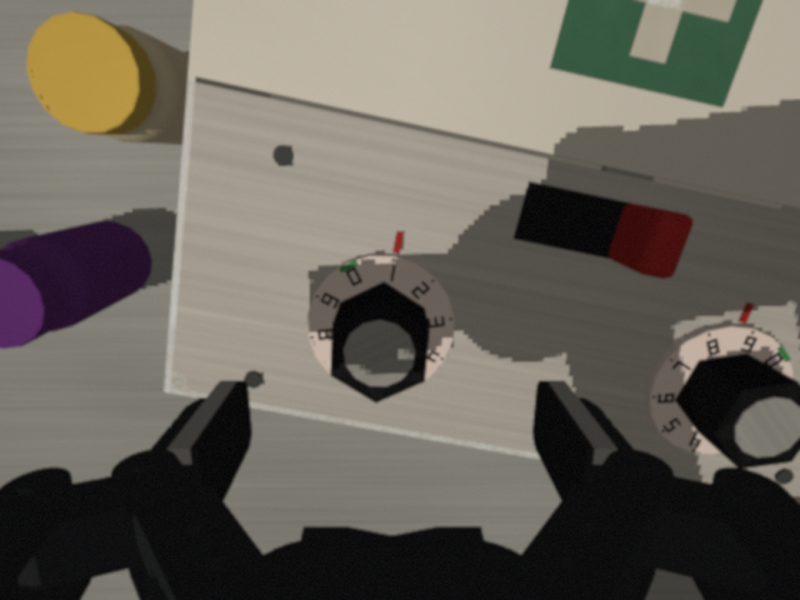

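Close view: left cap (379,353), with its flats facing the two fingers. The green 0 is at (349,267) and the index at (399,241).

Run:
```python
from h import *
import pickle
f=pickle.load(open("w2.pkl","rb"));w1=pickle.load(open("w1.pkl","rb"));k=.7
print(f["T"][:3,3])
W=lambda u,v,z:atz(f,u*k,v*k,z)
print("cap",W(379,353,.154),tri([(f,379*k,353*k),(w1,232*k,275*k)]),"Rcap",W(767,428,.154),tri([(f,767*k,428*k),(w1,528*k,335*k)]))
c=W(382,326,.126);g=W(349,267,.126)-c;r=W(399,241,.12)-c
print("disc",c,np.degrees(np.arctan2(g[1],g[0])),np.degrees(np.arctan2(r[1],r[0])))
a,b=W(332,375,.154),W(333,318,.154);print("flat",np.degrees(np.arctan2(*(b-a)[[1,0]])))
a,b=W(197,80,.12),W(548,157,.12);print("lid", np.degrees(np.arctan2(*(b-a)[[1,0]]))+90)
s=read_state();print(s["eef_pos"],s["t"],s["moment"])
```

```text
[0.59156726 0.16322742 0.3225095 ]
cap [0.52035009 0.16744726 0.154     ] (array([0.52034485, 0.16749101, 0.15422099]), [np.float64(0.00010293780165534029), np.float64(0.00010293780165548189)]) Rcap [0.48863384 0.01425431 0.154     ] (array([0.48863921, 0.01435627, 0.1541046 ]), [np.float64(5.6272279883406625e-05), np.float64(5.627227988341228e-05)])
disc [0.52106693 0.16679568 0.126     ] 27.68447011925658 -11.30903349812956
flat -2.7867335114293543
lid -11.505471146427894
[0.51947843 0.16329215 0.18157992] 2.4833 [ 0.01289814 -0.02834962  0.02028279]
```

Scaled: 0.04 m / 0.75 = 0.0533, 0.02 m / 0.75 = 0.0267, 1.5 degrees / 60 = 0.025.

```bash
python3 -m crank '[[0.06, [0, -0.0007, 0.0267], [0, 0, 0.025]], [0.06, [0, -0.0007, 0.0533], [0, 0, 0.025]], [0.06, [0, -0.0007, 0.0533], [0, 0, 0.025]], [0.06, [0, -0.0007, 0.0533], [0, 0, 0.025]]]'
python3 -c "
from cell import read_state as r
s=r();print(s['eef_pos'],s['wrist_force'],s['moment'],s['grip_width'])"
```

```text
t: 2.82
eef_pos: [0.5199, 0.1639, 0.1423]
ee_rot: [[1.0, -0.025, -0.0], [-0.025, -1.0, -0.0], [-0.0, 0.0, -1.0]]
wrist_force: [-0.3, 0.6, 0.4]
grip_width: 0.0601
grip_force: 0.0
[0.51987737 0.1638995  0.14229932] [-0.2912556   0.62431057  0.43081463] [ 0.02028571 -0.05938546 -0.03705447] 0.06007457872185003
```

Scaled: 0.02 m / 0.75 = 0.0267, -0.0023 m / 0.75 = -0.0031.

```bash
python3 -m crank '[[0.06, [0, -0.0031, 0.0133], [0, 0, 0]], [0.06, [0, -0.0031, 0.0213], [0, 0, 0]], [0.06, [0, -0.0031, 0.0267], [0, 0, 0]], [0.06, [0, -0.0031, 0.0267], [0, 0, 0]], [0.03, [0, -0.0031, 0.0267], [0, 0, 0]], [0.03, [0, -0.0031, 0.0267], [0, 0, 0]], [0.03, [0, -0.0031, 0.0267], [0, 0, 0]], [0.03, [0, -0.0031, 0.0267], [0, 0, 0]]]' 30
python3 -c "
from cell import read_state as r
s=r();print(s['eef_pos'],s['wrist_force'],s['moment'],s['grip_width'],s['ee_rot'][1,0])"
```

```text
t: 3.48
eef_pos: [0.5226, 0.1683, 0.1249]
ee_rot: [[1.0, -0.023, 0.006], [-0.023, -1.0, 0.001], [0.006, -0.002, -1.0]]
wrist_force: [-2.4, -0.2, 22.2]
grip_width: 0.036
grip_force: 44.0
[0.52264555 0.16830629 0.12486462] [-2.43546119 -0.17513787 22.23150764] [-0.01951521  0.44014963 -0.02504728] 0.03596352304555359 -0.022783005177842625
```

Scaled: -0.003 m / 0.75 = -0.004.

```bash
python3 -m crank '[[0.046, [0, 0, -0.004], [0, 0, 0]], [0.046, [0, 0, -0.004], [0, 0, 0]], [0.046, [0, 0, -0.004], [0, 0, 0]], [0.03, [0, 0, -0.004], [0, 0, 0]], [0.03, [0, 0, -0.004], [0, 0, 0]], [0.03, [0, 0, -0.004], [0, 0, 0]]]' 25
python3 -c "
from cell import read_state as r
s=r();print(s['eef_pos'],s['wrist_force'],s['moment'],s['grip_width'],s['ee_rot'][1,0])"
```

```text
t: 3.98
eef_pos: [0.52, 0.1683, 0.125]
ee_rot: [[1.0, -0.023, 0.0], [-0.023, -1.0, 0.001], [0.0, -0.001, -1.0]]
wrist_force: [-2.7, 2.6, 9.9]
grip_width: 0.0359
grip_force: 29.3
[0.51998487 0.16831906 0.12496154] [-2.71682342  2.58970274  9.85477616] [ 0.34090402  0.324648   -0.06128346] 0.03585421895542378 -0.023328705265301737
```

Scaled: -0.002 m / 0.75 = -0.0027, -10 degrees / 60 = -0.1667.

```bash
python3 -m crank '[[0.046, [0, 0, -0.0027], [0, 0, 0]], [0.046, [0, 0, -0.0027], [0, 0, 0]], [0.03, [0, 0, -0.0027], [0, 0, 0]], [0.03, [0, 0, -0.0027], [0, 0, 0]], [0.03, [0, 0, -0.0027], [0, 0, 0]], [0.03, [0, 0, -0.0027], [0, 0, -0.05]], [0.03, [0, 0, -0.0027], [0, 0, -0.1]], [0.03, [0, 0, -0.0027], [0, 0, -0.1667]], [0.03, [0, 0, -0.0027], [0, 0, -0.1667]]]' 30
python3 -c "
from cell import read_state as r
s=r();print(s['eef_pos'],s['wrist_force'],s['moment'],s['grip_width'],s['ee_rot'][1,0])"
```

```text
t: 4.73
eef_pos: [0.5196, 0.1684, 0.1264]
ee_rot: [[0.988, 0.154, -0.0], [0.154, -0.988, 0.001], [-0.0, -0.001, -1.0]]
wrist_force: [-1.8, 5.1, 4.0]
grip_width: 0.0359
grip_force: 30.0
[0.51964703 0.16839204 0.12635958] [-1.84247491  5.08632354  3.99733771] [0.86126149 0.32997086 0.02845015] 0.03592253253727944 0.1541063699409426
```

```bash
cat > st.py <<'E'
from h import *
s=read_state();r=s["ee_rot"]
print(s["t"],s["eef_pos"].round(4),"F",s["wrist_force"].round(1),"M",s["moment"].round(3),"w",round(s["grip_width"],4),"psi",np.degrees(np.arctan2(r[1,0],r[0,0])).round(2),"j6",s["joints"][5].round(1))
E
python3 -m crank '[[0.03, [0, 0, 0], [0, 0, -0.0833]], [0.03, [0, 0, 0], [0, 0, -0.1667]], [0.03, [0, 0, 0], [0, 0, -0.25]], [0.03, [0, 0, 0], [0, 0, -0.3333]], [0.03, [0, 0, 0], [0, 0, -0.3333]]]'; python3 st.py; python3 -m crank '[[0.03, [0, 0, 0], [0, 0, -0.0833]], [0.03, [0, 0, 0], [0, 0, -0.1667]], [0.03, [0, 0, 0], [0, 0, -0.25]], [0.03, [0, 0, 0], [0, 0, -0.25]]]'; python3 st.py
python3 - <<'E'
from h import *
f=grab("wrist");cv2.imwrite("pics/w3.png",cv2.resize(f["img"][...,::-1],(800,600),interpolation=2))
E
```

```text
t: 5.15
eef_pos: [0.5196, 0.1685, 0.1263]
ee_rot: [[0.875, 0.484, -0.001], [0.484, -0.875, 0.002], [0.0, -0.002, -1.0]]
wrist_force: [-0.9, 5.3, 3.7]
grip_width: 0.036
grip_force: 29.9
5.15 [0.5196 0.1685 0.1263] F [-0.9  5.3  3.7] M [0.918 0.414 0.077] w 0.036 psi 28.92 j6 71.7
t: 5.48
eef_pos: [0.5196, 0.1685, 0.1263]
ee_rot: [[0.72, 0.694, -0.001], [0.694, -0.72, 0.002], [0.001, -0.002, -1.0]]
wrist_force: [-2.8, 5.9, 4.7]
grip_width: 0.036
grip_force: 29.9
5.4833 [0.5196 0.1685 0.1263] F [-2.8  5.9  4.7] M [0.908 0.356 0.055] w 0.036 psi 43.92 j6 56.7
```

View pics/w3.png

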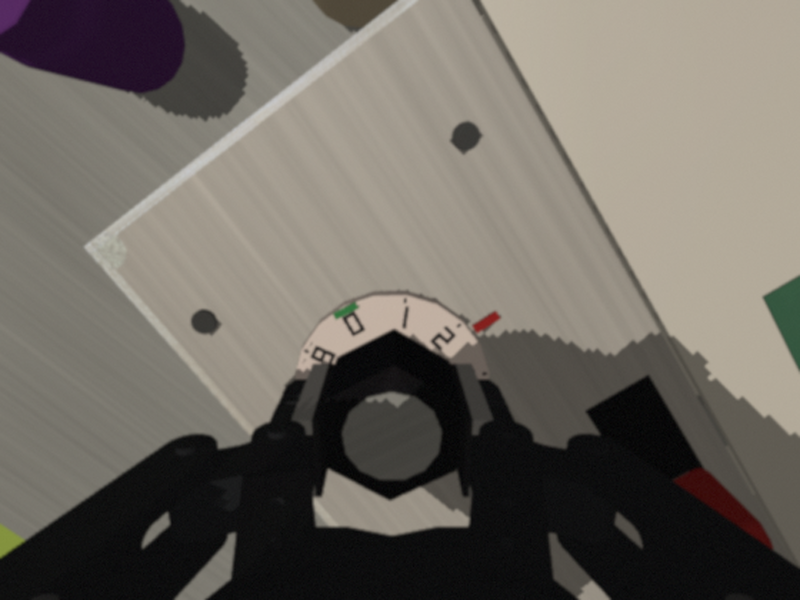

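The dial turns with the gripper and the index is now past 2 (red mark at (487,322)). From here I step slowly and stop when the moment rises.

Scaled: -8 degrees / 60 = -0.1333.

```bash
echo 'import sys;sys.exit(int(abs(s["moment"][2])>0.19))' >> st.py
python3 -m crank '[[0.03, [0, 0, 0], [0, 0, -0.05]], [0.03, [0, 0, 0], [0, 0, -0.1]], [0.03, [0, 0, 0], [0, 0, -0.1333]], [0.03, [0, 0, 0], [0, 0, -0.1333]]]' >/dev/null; python3 st.py && python3 -m crank '[[0.03, [0, 0, 0], [0, 0, -0.0167]], [0.03, [0, 0, 0], [0, 0, -0.0333]], [0.03, [0, 0, 0], [0, 0, -0.0333]]]' >/dev/null; python3 st.py && python3 -m crank '[[0.03, [0, 0, 0], [0, 0, -0.0167]], [0.03, [0, 0, 0], [0, 0, -0.0333]], [0.03, [0, 0, 0], [0, 0, -0.0333]]]' >/dev/null; python3 st.py && python3 -m crank '[[0.03, [0, 0, 0], [0, 0, -0.0167]], [0.03, [0, 0, 0], [0, 0, -0.0333]], [0.03, [0, 0, 0], [0, 0, -0.0333]]]' >/dev/null; python3 st.py && python3 -m crank '[[0.03, [0, 0, 0], [0, 0, -0.0167]], [0.03, [0, 0, 0], [0, 0, -0.0333]], [0.03, [0, 0, 0], [0, 0, -0.0333]]]' >/dev/null; python3 st.py && python3 -m crank '[[0.03, [0, 0, 0], [0, 0, -0.0167]], [0.03, [0, 0, 0], [0, 0, -0.0333]], [0.03, [0, 0, 0], [0, 0, -0.0333]]]' >/dev/null; python3 st.py && python3 -m crank '[[0.03, [0, 0, 0], [0, 0, -0.0167]], [0.03, [0, 0, 0], [0, 0, -0.0333]], [0.03, [0, 0, 0], [0, 0, -0.0333]]]' >/dev/null; python3 st.py
```

```text
5.8667 [0.5196 0.1685 0.1264] F [-2.7  5.1  4.2] M [0.912 0.385 0.02 ] w 0.0354 psi 51.76 j6 48.8
6.1167 [0.5196 0.1685 0.1264] F [-2.1  5.2  4.7] M [0.957 0.45  0.039] w 0.0356 psi 53.71 j6 46.9
6.3667 [0.5195 0.1685 0.1263] F [-1.8  5.5  4.1] M [0.954 0.466 0.056] w 0.0356 psi 55.71 j6 44.9
6.6167 [0.5195 0.1685 0.1263] F [-1.7  6.   4. ] M [0.96  0.372 0.078] w 0.0358 psi 57.71 j6 42.9
6.8667 [0.5195 0.1685 0.1263] F [-2.5  4.8  3.7] M [0.927 0.445 0.018] w 0.0358 psi 59.7 j6 40.9
7.1167 [0.5195 0.1685 0.1263] F [-1.9  5.3  4. ] M [0.958 0.487 0.078] w 0.036 psi 61.71 j6 38.9
7.3667 [0.5195 0.1685 0.1264] F [-2.3  5.1  4.6] M [ 0.869  0.509 -0.016] w 0.0358 psi 63.71 j6 36.9
```

Scaled: -2 degrees / 60 = -0.0333.

```bash
python3 -m crank '[[0.03, [0, 0, 0], [0, 0, -0.0167]], [0.03, [0, 0, 0], [0, 0, -0.0333]], [0.03, [0, 0, 0], [0, 0, -0.0333]]]' >/dev/null; python3 st.py && python3 -m crank '[[0.03, [0, 0, 0], [0, 0, -0.0167]], [0.03, [0, 0, 0], [0, 0, -0.0333]], [0.03, [0, 0, 0], [0, 0, -0.0333]]]' >/dev/null; python3 st.py && python3 -m crank '[[0.03, [0, 0, 0], [0, 0, -0.0167]], [0.03, [0, 0, 0], [0, 0, -0.0333]], [0.03, [0, 0, 0], [0, 0, -0.0333]]]' >/dev/null; python3 st.py && python3 -m crank '[[0.03, [0, 0, 0], [0, 0, -0.0167]], [0.03, [0, 0, 0], [0, 0, -0.0333]], [0.03, [0, 0, 0], [0, 0, -0.0333]]]' >/dev/null; python3 st.py && python3 -m crank '[[0.03, [0, 0, 0], [0, 0, -0.0167]], [0.03, [0, 0, 0], [0, 0, -0.0333]], [0.03, [0, 0, 0], [0, 0, -0.0333]]]' >/dev/null; python3 st.py && python3 -m crank '[[0.03, [0, 0, 0], [0, 0, -0.0167]], [0.03, [0, 0, 0], [0, 0, -0.0333]], [0.03, [0, 0, 0], [0, 0, -0.0333]]]' >/dev/null; python3 st.py && python3 -m crank '[[0.03, [0, 0, 0], [0, 0, -0.0167]], [0.03, [0, 0, 0], [0, 0, -0.0333]], [0.03, [0, 0, 0], [0, 0, -0.0333]]]' >/dev/null; python3 st.py
```

```text
7.6167 [0.5195 0.1685 0.1263] F [-3.1  5.1  4.8] M [ 0.918  0.397 -0.014] w 0.0359 psi 65.71 j6 34.9
7.8667 [0.5195 0.1685 0.1263] F [-3.1  6.1  4.3] M [ 0.911  0.367 -0.017] w 0.0355 psi 67.71 j6 32.9
8.1167 [0.5195 0.1685 0.1263] F [-1.8  5.7  4.4] M [0.946 0.384 0.012] w 0.0356 psi 69.71 j6 30.9
8.3667 [0.5195 0.1685 0.1263] F [-2.1  6.   4.8] M [0.931 0.408 0.043] w 0.0357 psi 71.71 j6 28.9
8.6167 [0.5195 0.1685 0.1263] F [-2.2  5.8  3.7] M [0.957 0.471 0.048] w 0.0359 psi 73.71 j6 26.9
8.8667 [0.5195 0.1685 0.1263] F [-2.5  5.1  4.6] M [ 0.883  0.436 -0.086] w 0.0357 psi 75.7 j6 24.9
9.1167 [0.5195 0.1685 0.1264] F [-3.   5.4  5.4] M [ 0.842  0.499 -0.179] w 0.036 psi 77.68 j6 22.9
```

Scaled: -1 degrees / 60 = -0.0167.

```bash
python3 st.py; python3 -m crank '[[0.03, [0, 0, 0], [0, 0, -0.0167]], [0.03, [0, 0, 0], [0, 0, -0.0167]]]' >/dev/null; python3 st.py; python3 -m crank '[[0.03, [0, 0, 0], [0, 0, 0.0167]], [0.03, [0, 0, 0], [0, 0, 0.0167]]]' >/dev/null; python3 st.py;python3 -m crank '[[0.03, [0, 0, 0], [0, 0, 0.0333]], [0.03, [0, 0, 0], [0, 0, 0.0667]], [0.03, [0, 0, 0], [0, 0, 0.0667]]]' >/dev/null; python3 st.py
python3 - <<'E'
from h import *
f=grab("wrist");cv2.imwrite("pics/w4.png",f["img"][150:420,100:460,::-1])
E
```

```text
9.1167 [0.5195 0.1685 0.1264] F [-3.   5.4  5.4] M [ 0.842  0.499 -0.179] w 0.036 psi 77.68 j6 22.9
9.2833 [0.5195 0.1685 0.1263] F [-2.7  5.9  3.7] M [ 0.813  0.539 -0.23 ] w 0.0358 psi 78.67 j6 21.9
9.45 [0.5195 0.1686 0.1264] F [-1.6  5.9  5.2] M [ 0.848  0.46  -0.267] w 0.0359 psi 77.58 j6 23.0
9.7 [0.5195 0.1685 0.1264] F [-3.3  5.5  4.5] M [ 0.857  0.394 -0.048] w 0.0357 psi 73.55 j6 27.0
```

View pics/w4.png

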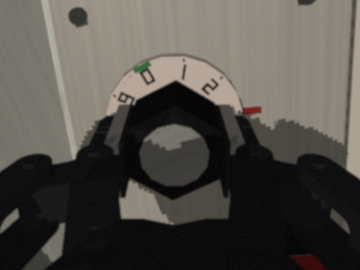

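Wall felt at psi ≈ 78° (dial ≈ 2.05 rad), then backed off. Releasing and going to the right dial.

Scaled: -0.1552 m / 0.75 = -0.2069, 0.0127 m / 0.75 = 0.0169, -26.5 degrees / 60 = -0.4417.

```bash
python3 -m crank '[[0.046, [0, 0, 0], [0, 0, 0]], [0.06, [0, 0, 0], [0, 0, 0]], [0.07, [0, 0, -0.0267], [0, 0, 0]], [0.07, [0, 0, -0.072], [0, 0, 0]], [0.07, [-0.0533, 0.004, -0.072], [0, 0, -0.1167]], [0.07, [-0.1067, 0.008, -0.072], [0, 0, -0.2333]], [0.07, [-0.16, 0.0133, -0.072], [0, 0, -0.35]], [0.07, [-0.2069, 0.0169, -0.072], [0, 0, -0.4417]], [0.07, [-0.2069, 0.0169, -0.072], [0, 0, -0.4417]], [0.07, [-0.2069, 0.0169, -0.072], [0, 0, -0.4417]], [0.07, [-0.2069, 0.0169, -0.072], [0, 0, -0.4417]], [0.07, [-0.2069, 0.0169, -0.072], [0, 0, -0.4417]]]'; python3 st.py
python3 - <<'E'
from h import *
import pickle
f=grab("wrist");pickle.dump(f,open("w5.pkl","wb"));cv2.imwrite("pics/w5.png",cv2.resize(f["img"][...,::-1],(800,600),interpolation=2))
E
```

```text
t: 10.75
eef_pos: [0.4887, 0.0156, 0.1802]
ee_rot: [[-0.176, 0.984, 0.0], [0.984, 0.176, 0.0], [0.0, 0.0, -1.0]]
wrist_force: [0.5, 0.5, -0.1]
grip_width: 0.0698
grip_force: 0.0
10.75 [0.4887 0.0156 0.1802] F [ 0.5  0.5 -0.1] M [ 0.012 -0.036  0.002] w 0.0698 psi 100.14 j6 -16.4
```

View pics/w5.png

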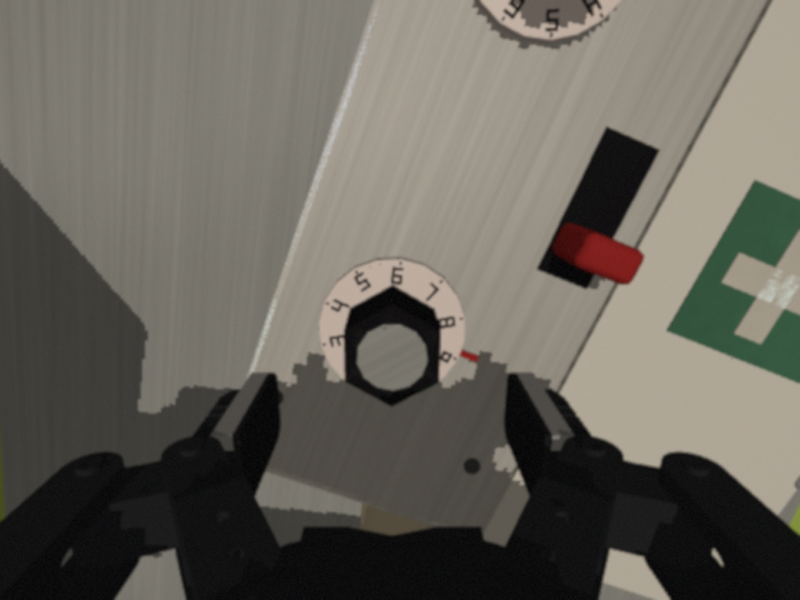

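Right cap (392,357) is centred between the fingers with its flats parallel. Red bolt knob near (605,255).

Run:
```python
from h import *
import pickle
f=pickle.load(open("w5.pkl","rb"));k=.7
print(atz(f,392*k,357*k,.154))
a,b=atz(f,347*k,380*k,.154),atz(f,347*k,325*k,.154);print(np.degrees(np.arctan2(*(b-a)[[1,0]])))
# predicted bolt for box frame from dial centres
L=np.array([.5195,.1687]);R=np.array([.4882,.0157]);y=(L-R)/np.linalg.norm(L-R);x=np.array([y[1],-y[0]])
m=(L+R)/2;p=m+x*60-x*60+x*.060-y*.015;print(np.linalg.norm(L-R),"bolt",p,"yaw",np.degrees(np.arctan2(x[1],x[0])))
print("bolt px",[np.array(proj(f,np.r_[p+x*.012*i+y*.007*j,.152]))/k for i in(-1,1) for j in(-1,1)])
```

```text
[0.48981099 0.01440147 0.154     ]
98.61496556343529
0.1561687868941806 bolt [0.55962619 0.06547891] yaw -11.561764618860874
bolt px [array([569.88938289, 262.24170703]), array([588.42689967, 225.97400351]), array([628.51925994, 286.08617527]), array([648.03724769, 250.84969937])]
```

Scaled: 0.053 m / 0.75 = 0.0707, 0.048 m / 0.75 = 0.064.

```bash
python3 -m crank '[[0.06, [0, 0, 0.04], [0, 0, 0]], [0.06, [0, 0, 0.064], [0, 0, 0]], [0.06, [0, 0, 0.0707], [0, 0, 0]], [0.06, [0, 0, 0.0707], [0, 0, 0]], [0.03, [0, 0, 0.0707], [0, 0, 0]], [0.03, [0, 0, 0.0707], [0, 0, 0]], [0.03, [0, 0, 0.0707], [0, 0, 0]], [0.03, [0, 0, 0.0707], [0, 0, 0]]]' 30 >/dev/null; python3 st.py;  python3 -m crank '[[0.03, [0, 0, 0], [0, 0, 0.0667]], [0.03, [0, 0, 0], [0, 0, 0.15]], [0.03, [0, 0, 0], [0, 0, 0.2333]], [0.03, [0, 0, 0], [0, 0, 0.3333]], [0.03, [0, 0, 0], [0, 0, 0.3333]]]' >/dev/null; python3 st.py
```

```text
11.4667 [0.4888 0.0153 0.1285] F [-3.4  1.4  5.9] M [ 0.121  0.495 -0.014] w 0.0355 psi 100.18 j6 -16.5
11.8833 [0.4887 0.0152 0.1285] F [-3.1  0.7  6.8] M [ 0.187  0.507 -0.044] w 0.0355 psi 79.86 j6 3.8
```

Scaled: 30 degrees / 60 = 0.5.

```bash
python3 -m crank '[[0.03, [0, 0, 0], [0, 0, 0.0833]], [0.03, [0, 0, 0], [0, 0, 0.1667]], [0.03, [0, 0, 0], [0, 0, 0.25]], [0.03, [0, 0, 0], [0, 0, 0.3333]], [0.03, [0, 0, 0], [0, 0, 0.4167]], [0.03, [0, 0, 0], [0, 0, 0.4667]], [0.03, [0, 0, 0], [0, 0, 0.5]], [0.03, [0, 0, 0], [0, 0, 0.5]]]' >/dev/null; python3 st.py && python3 -m crank '[[0.03, [0, 0, 0], [0, 0, 0.0167]], [0.03, [0, 0, 0], [0, 0, 0.0333]], [0.03, [0, 0, 0], [0, 0, 0.05]], [0.03, [0, 0, 0], [0, 0, 0.05]]]' >/dev/null; python3 st.py && python3 -m crank '[[0.03, [0, 0, 0], [0, 0, 0.0167]], [0.03, [0, 0, 0], [0, 0, 0.0333]], [0.03, [0, 0, 0], [0, 0, 0.0333]]]' >/dev/null; python3 st.py && python3 -m crank '[[0.03, [0, 0, 0], [0, 0, 0.0167]], [0.03, [0, 0, 0], [0, 0, 0.0333]], [0.03, [0, 0, 0], [0, 0, 0.0333]]]' >/dev/null; python3 st.py && python3 -m crank '[[0.03, [0, 0, 0], [0, 0, 0.0167]], [0.03, [0, 0, 0], [0, 0, 0.0333]], [0.03, [0, 0, 0], [0, 0, 0.0333]]]' >/dev/null; python3 st.py && python3 -m crank '[[0.03, [0, 0, 0], [0, 0, 0.0167]], [0.03, [0, 0, 0], [0, 0, 0.0333]], [0.03, [0, 0, 0], [0, 0, 0.0333]]]' >/dev/null; python3 st.py && python3 -m crank '[[0.03, [0, 0, 0], [0, 0, 0.0167]], [0.03, [0, 0, 0], [0, 0, 0.0333]], [0.03, [0, 0, 0], [0, 0, 0.0333]]]' >/dev/null; python3 st.py && python3 -m crank '[[0.03, [0, 0, 0], [0, 0, 0.0167]], [0.03, [0, 0, 0], [0, 0, 0.0333]], [0.03, [0, 0, 0], [0, 0, 0.0333]]]' >/dev/null; python3 st.py
```

```text
12.55 [0.4886 0.0153 0.1285] F [-3.1  0.5  6.9] M [ 0.074  0.52  -0.043] w 0.0357 psi 50.06 j6 33.6
12.8833 [0.4886 0.0152 0.1284] F [-3.   0.7  7.5] M [ 0.105  0.489 -0.088] w 0.0355 psi 47.12 j6 36.5
13.1333 [0.4886 0.0153 0.1284] F [-3.8  0.4  7.5] M [ 0.069  0.565 -0.054] w 0.0353 psi 45.11 j6 38.5
13.3833 [0.4886 0.0153 0.1284] F [-3.6  1.7  7.5] M [ 0.092  0.549 -0.054] w 0.0354 psi 43.11 j6 40.5
13.6333 [0.4886 0.0153 0.1284] F [-3.7  0.2  7.7] M [ 0.023  0.559 -0.1  ] w 0.0353 psi 41.11 j6 42.5
13.8833 [0.4886 0.0153 0.1285] F [-3.2  1.6  6.8] M [ 0.136  0.658 -0.038] w 0.0356 psi 39.12 j6 44.5
14.1333 [0.4886 0.0153 0.1285] F [-3.1  1.1  7.8] M [ 0.124  0.461 -0.089] w 0.0354 psi 37.12 j6 46.5
14.3833 [0.4885 0.0153 0.1284] F [-2.9  1.6  6.7] M [ 0.117  0.545 -0.105] w 0.0359 psi 35.12 j6 48.5
```

Scaled: 2 degrees / 60 = 0.0333.

```bash
python3 -m crank '[[0.03, [0, 0, 0], [0, 0, 0.0167]], [0.03, [0, 0, 0], [0, 0, 0.0333]], [0.03, [0, 0, 0], [0, 0, 0.0333]]]' >/dev/null; python3 st.py && python3 -m crank '[[0.03, [0, 0, 0], [0, 0, 0.0167]], [0.03, [0, 0, 0], [0, 0, 0.0333]], [0.03, [0, 0, 0], [0, 0, 0.0333]]]' >/dev/null; python3 st.py && python3 -m crank '[[0.03, [0, 0, 0], [0, 0, 0.0167]], [0.03, [0, 0, 0], [0, 0, 0.0333]], [0.03, [0, 0, 0], [0, 0, 0.0333]]]' >/dev/null; python3 st.py && python3 -m crank '[[0.03, [0, 0, 0], [0, 0, 0.0167]], [0.03, [0, 0, 0], [0, 0, 0.0333]], [0.03, [0, 0, 0], [0, 0, 0.0333]]]' >/dev/null; python3 st.py && python3 -m crank '[[0.03, [0, 0, 0], [0, 0, 0.0167]], [0.03, [0, 0, 0], [0, 0, 0.0333]], [0.03, [0, 0, 0], [0, 0, 0.0333]]]' >/dev/null; python3 st.py && python3 -m crank '[[0.03, [0, 0, 0], [0, 0, 0.0167]], [0.03, [0, 0, 0], [0, 0, 0.0333]], [0.03, [0, 0, 0], [0, 0, 0.0333]]]' >/dev/null; python3 st.py && python3 -m crank '[[0.03, [0, 0, 0], [0, 0, 0.0167]], [0.03, [0, 0, 0], [0, 0, 0.0333]], [0.03, [0, 0, 0], [0, 0, 0.0333]]]' >/dev/null; python3 st.py
```

```text
14.6333 [0.4885 0.0153 0.1284] F [-3.2  1.5  7.7] M [ 0.116  0.521 -0.054] w 0.0354 psi 33.12 j6 50.5
14.8833 [0.4886 0.0153 0.1285] F [-2.6  1.1  7.2] M [ 0.119  0.538 -0.02 ] w 0.0353 psi 31.12 j6 52.5
15.1333 [0.4886 0.0153 0.1285] F [-3.4  2.   7.8] M [ 0.11   0.548 -0.024] w 0.0354 psi 29.12 j6 54.5
15.3833 [0.4885 0.0153 0.1284] F [-3.2  2.3  6.9] M [ 0.102  0.501 -0.014] w 0.0355 psi 27.12 j6 56.5
15.6333 [0.4886 0.0153 0.1285] F [-3.2  1.   7.3] M [ 0.125  0.611 -0.   ] w 0.0356 psi 25.12 j6 58.5
15.8833 [0.4886 0.0153 0.1285] F [-3.3  1.1  7.5] M [ 0.115  0.506 -0.065] w 0.0356 psi 23.12 j6 60.5
16.1333 [0.4886 0.0153 0.1284] F [-4.   0.9  7.2] M [ 0.131  0.501 -0.053] w 0.0356 psi 21.12 j6 62.5
```

Careful with the scale: shifts go in shares of 75 cm and turns go in shares of 60 degrees. That gives: 2 degrees / 60 = 0.0333.

```bash
python3 -m crank '[[0.03, [0, 0, 0], [0, 0, 0.0167]], [0.03, [0, 0, 0], [0, 0, 0.0333]], [0.03, [0, 0, 0], [0, 0, 0.0333]]]' >/dev/null; python3 st.py && python3 -m crank '[[0.03, [0, 0, 0], [0, 0, 0.0167]], [0.03, [0, 0, 0], [0, 0, 0.0333]], [0.03, [0, 0, 0], [0, 0, 0.0333]]]' >/dev/null; python3 st.py && python3 -m crank '[[0.03, [0, 0, 0], [0, 0, 0.0167]], [0.03, [0, 0, 0], [0, 0, 0.0333]], [0.03, [0, 0, 0], [0, 0, 0.0333]]]' >/dev/null; python3 st.py && python3 -m crank '[[0.03, [0, 0, 0], [0, 0, 0.0167]], [0.03, [0, 0, 0], [0, 0, 0.0333]], [0.03, [0, 0, 0], [0, 0, 0.0333]]]' >/dev/null; python3 st.py && python3 -m crank '[[0.03, [0, 0, 0], [0, 0, 0.0167]], [0.03, [0, 0, 0], [0, 0, 0.0333]], [0.03, [0, 0, 0], [0, 0, 0.0333]]]' >/dev/null; python3 st.py
python3 - <<'E'
from h import *
f=grab("wrist");cv2.imwrite("pics/w6.png",f["img"][150:420,100:460,::-1])
E
```

```text
16.3833 [0.4886 0.0153 0.1285] F [-4.6  2.7  7. ] M [ 0.147  0.523 -0.04 ] w 0.0354 psi 19.12 j6 64.5
16.6333 [0.4885 0.0153 0.1284] F [-3.5  1.8  6.7] M [0.114 0.554 0.024] w 0.0355 psi 17.12 j6 66.5
16.8833 [0.4885 0.0153 0.1284] F [-3.5  0.7  6.9] M [ 0.159  0.563 -0.048] w 0.0356 psi 15.12 j6 68.5
17.1333 [0.4885 0.0153 0.1284] F [-3.3  2.   7.4] M [0.192 0.544 0.038] w 0.0358 psi 13.12 j6 70.5
17.3833 [0.4885 0.0154 0.1285] F [-3.6  1.8  7.3] M [0.301 0.581 0.153] w 0.0356 psi 11.14 j6 72.5
```

View pics/w6.png

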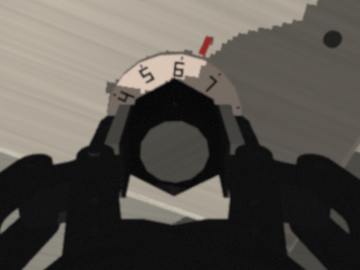

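The moment is climbing and the index is about 6.6–6.7, just short of 7 (red mark at (206,46)). I'll take one more degree to confirm, then back off.

Scaled: 1 degrees / 60 = 0.0167.

```bash
python3 -m crank '[[0.03, [0, 0, 0], [0, 0, 0.0167]], [0.03, [0, 0, 0], [0, 0, 0.0167]]]' >/dev/null; python3 st.py; python3 -m crank '[[0.03, [0, 0, 0], [0, 0, -0.0333]], [0.03, [0, 0, 0], [0, 0, -0.0833]], [0.03, [0, 0, 0], [0, 0, -0.0833]]]' >/dev/null; python3 st.py
python3 -m crank '[[0.046, [0, 0, 0], [0, 0, 0]], [0.06, [0, 0, 0], [0, 0, 0]], [0.07, [0, 0, -0.0267], [0, 0, 0]], [0.07, [0, 0, -0.072], [0, 0, 0]], [0.07, [0, 0, -0.072], [0, 0, 0]], [0.07, [0, 0, -0.072], [0, 0, 0]], [0.07, [0, 0, -0.072], [0, 0, 0]]]' ; python3 st.py
python3 - <<'E'
from h import *
import pickle
f=grab("wrist");pickle.dump(f,open("w7.pkl","wb"))
s=read_state();R=s["ee_rot"];
i=f["img"].astype(int);m=((i[...,0]>70)&(i[...,1]<50)&(i[...,2]<60)).astype(np.uint8)
n,l,st,ce=cv2.connectedComponentsWithStats(m);print(st[1:],ce[1:]/.7)
d=R.T@(np.r_[.5593,.0652,.195]-s["eef_pos"]);print("tool shift",d)
cv2.imwrite("pics/w7.png",cv2.resize(f["img"][...,::-1],(800,600),interpolation=2))
E
```

```text
17.6 [0.4885 0.0154 0.1285] F [-2.7  1.4  7. ] M [0.278 0.566 0.2  ] w 0.0358 psi 10.16 j6 73.5
17.85 [0.4886 0.0153 0.1284] F [-3.   1.6  7.6] M [0.119 0.584 0.073] w 0.0355 psi 15.33 j6 68.3
t: 18.43
eef_pos: [0.4887, 0.015, 0.1814]
ee_rot: [[0.965, 0.262, 0.001], [0.262, -0.965, -0.0], [0.001, 0.0, -1.0]]
wrist_force: [-0.0, 0.5, -0.7]
grip_width: 0.0699
grip_force: 0.0
18.4333 [0.4887 0.015  0.1814] F [-0.   0.5 -0.7] M [0.056 0.037 0.026] w 0.0699 psi 15.17 j6 68.5
[[  46   45    9   15   76]
 [ 193   62   41   53 1347]
 [ 297  171    8   12   35]] [[ 71.65413534  74.22932331]
 [303.26439707 125.69625623]
 [429.51020408 252.12244898]]
tool shift [ 0.08186519 -0.02973809 -0.01428993]
```

View pics/w7.png

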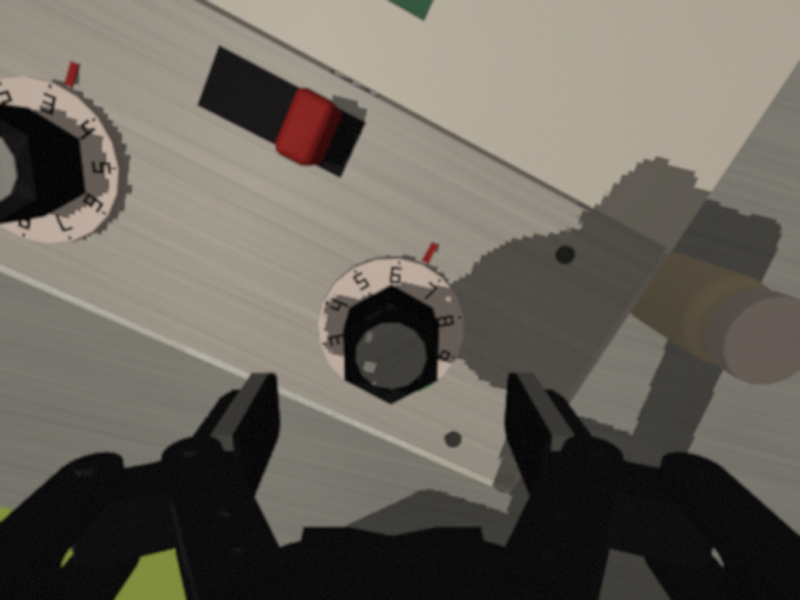

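The right dial sits at about 6.7 and the left at about 3.1. Bolt knob at (307,126) px. Hovering over the bolt with the fingers across box y.

Scaled: 0.082 m / 0.75 = 0.1093, -0.004 m / 0.75 = -0.0053, 26.7 degrees / 60 = 0.445.

```bash
python3 -m crank '[[0.05, [0.0467, -0.0167, -0.0053], [0, 0, 0.1167]], [0.05, [0.0933, -0.0333, -0.0053], [0, 0, 0.2333]], [0.05, [0.1093, -0.0396, -0.0053], [0, 0, 0.35]], [0.05, [0.1093, -0.0396, -0.0053], [0, 0, 0.445]], [0.05, [0.1093, -0.0396, -0.0053], [0, 0, 0.445]], [0.05, [0.1093, -0.0396, -0.0053], [0, 0, 0.445]], [0.05, [0.1093, -0.0396, -0.0053], [0, 0, 0.445]]]'; python3 st.py
python3 - <<'E'
from h import *
f=grab("wrist");k=.7
s=read_state();R=s["ee_rot"]
i=f["img"].astype(int);m=((i[...,0]>70)&(i[...,1]<50)&(i[...,2]<60)).astype(np.uint8)
n,l,st,ce=cv2.connectedComponentsWithStats(m);print(st[1:],ce[1:])
c=np.array([.5593,.0652]);x=R[:2,0];y=-R[:2,1]
pr=np.array([proj(f,np.r_[c+x*.012*a+y*.007*b,z]) for a in(-1,1) for b in(-1,1) for z in(.122,.152)]);print(pr.min(0),pr.max(0))
E
```

```text
t: 19.07
eef_pos: [0.5587, 0.0649, 0.1844]
ee_rot: [[0.98, -0.197, -0.002], [-0.197, -0.98, -0.0], [-0.002, 0.0, -1.0]]
wrist_force: [-0.5, -0.1, 0.3]
grip_width: 0.0499
grip_force: 0.0
19.0667 [0.5587 0.0649 0.1844] F [-0.5 -0.1  0.3] M [ 0.018  0.004 -0.04 ] w 0.0499 psi -11.37 j6 101.0
[[262 224  23  36 691]
 [132 253   3  10  29]
 [367 252   4  12  30]] [[272.9406657  242.83646889]
 [132.96551724 257.65517241]
 [368.3        257.        ]]
[259.47562448 209.70303885] [285.13786803 265.44320574]
```

Scaled: 0.055 m / 0.75 = 0.0733, 0.001 m / 0.75 = 0.0013.

```bash
python3 -m crank '[[0.045, [0.0013, 0, 0.0467], [0, 0, 0]], [0.045, [0.0013, 0, 0.0667], [0, 0, 0]], [0.045, [0.0013, 0, 0.0733], [0, 0, 0]], [0.045, [0.0013, 0, 0.0733], [0, 0, 0]], [0.005, [0.0013, 0, 0.0733], [0, 0, 0]], [0.005, [0.0013, 0, 0.0733], [0, 0, 0]], [0.005, [0.0013, 0, 0.0733], [0, 0, 0]], [0.005, [0.0013, 0, 0.0733], [0, 0, 0]], [0.005, [0.0013, 0, 0.0733], [0, 0, 0]]]' 25 >/dev/null; python3 st.py; python3 -m crank '[[0.005, [0, -0.0013, 0], [0, 0, 0]], [0.005, [0, -0.0027, 0], [0, 0, 0]], [0.005, [0, -0.0027, 0], [0, 0, 0]]]'>/dev/null; python3 st.py;  python3 -m crank '[[0.005, [0, -0.0013, 0], [0, 0, 0]], [0.005, [0, -0.0013, 0], [0, 0, 0]]]'>/dev/null; python3 st.py
```

```text
19.8667 [0.5619 0.065  0.1317] F [-1.2 -0.9  6.1] M [-0.021  0.069  0.019] w 0.0132 psi -11.5 j6 101.1
20.1167 [0.562  0.0659 0.1317] F [-0.7 -5.   6.8] M [-0.696  0.243  0.034] w 0.0132 psi -11.48 j6 101.3
20.2833 [0.5622 0.0667 0.1317] F [-1.7 -5.1  7.1] M [-0.777  0.242  0.071] w 0.0132 psi -11.48 j6 101.4
```

Scaled: -0.003 m / 0.75 = -0.004, -0.002 m / 0.75 = -0.0027.

```bash
python3 -m crank '[[0.005, [0, -0.0013, 0], [0, 0, 0]], [0.005, [0, -0.0027, 0], [0, 0, 0]], [0.005, [0, -0.004, 0], [0, 0, 0]], [0.005, [0, -0.004, 0], [0, 0, 0]]]'>/dev/null; python3 st.py
```

```text
20.6167 [0.5628 0.0697 0.1317] F [-1.6 -5.3  8.3] M [-0.756  0.267  0.068] w 0.0133 psi -11.48 j6 101.7
```

The bolt slides freely at about 5 N, so both tumblers are in.

Scaled: -0.018 m / 0.75 = -0.024, -0.015 m / 0.75 = -0.02.

```bash
python3 -m crank '[[0.005, [0, -0.004, 0], [0, 0, 0]], [0.005, [0, -0.008, 0], [0, 0, 0]], [0.005, [0, -0.012, 0], [0, 0, 0]], [0.005, [0, -0.016, 0], [0, 0, 0]], [0.005, [0, -0.02, 0], [0, 0, 0]], [0.005, [0, -0.024, 0], [0, 0, 0]], [0.005, [0, -0.024, 0], [0, 0, 0]]]'>/dev/null; python3 st.py; python3 -m crank '[[0.005, [0, -0.0027, 0], [0, 0, 0]], [0.005, [0, -0.0053, 0], [0, 0, 0]], [0.005, [0, -0.0067, 0], [0, 0, 0]], [0.005, [0, -0.0067, 0], [0, 0, 0]]]'>/dev/null; python3 st.py
```

```text
21.2 [0.5665 0.0881 0.1317] F [-1.4 -2.3  7.1] M [-0.393  0.194  0.051] w 0.0136 psi -11.49 j6 103.5
21.5333 [0.5674 0.0928 0.1317] F [-0.8 -3.3  6.5] M [-0.436  0.196  0.07 ] w 0.0137 psi -11.48 j6 104.0
```

```bash
python3 -m crank '[[0.005, [0, -0.0013, 0], [0, 0, 0]], [0.005, [0, -0.0024, 0], [0, 0, 0]], [0.005, [0, -0.0024, 0], [0, 0, 0]]]'>/dev/null; python3 st.py; python3 -m crank '[[0.03, [0, 0, 0], [0, 0, 0]], [0.04, [0, 0, 0], [0, 0, 0]], [0.045, [0, 0, 0], [0, 0, 0]], [0.045, [0, 0, -0.0267], [0, 0, 0]], [0.045, [0, 0, -0.0667], [0, 0, 0]], [0.045, [0, 0, -0.1067], [0, 0, 0]], [0.045, [0, 0, -0.16], [0, 0, 0]], [0.045, [0, 0, -0.16], [0, 0, 0]], [0.045, [0, 0, -0.16], [0, 0, 0]]]'>/dev/null;python3 st.py
python3 - <<'E'
from h import *
for n in ("scene",):
    f=grab(n);cv2.imwrite("pics/e1.png",cv2.resize(f["img"][120:320,120:420,::-1],None,fx=2.6,fy=2.6,interpolation=2))
E
```

```text
21.7833 [0.5678 0.0944 0.1317] F [-1.6 -3.9  6.7] M [-0.479  0.191  0.017] w 0.0134 psi -11.49 j6 104.2
22.5333 [0.5689 0.0955 0.2531] F [ 0.6 -0.6 -0.7] M [0.004 0.041 0.049] w 0.045 psi -11.51 j6 104.2
```

View pics/e1.png

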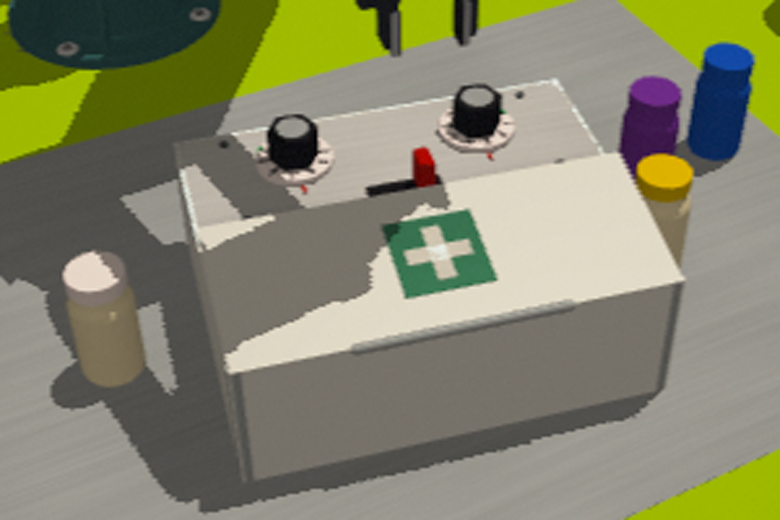

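The lid is up with its near edge raised, the bolt has moved about 30 mm, both bottles are upright, and the gripper is clear.

```bash
python3 -c "
from cell import arm
print(arm.sign_off())"
```

```text
the job is handed in; nothing more can be done
None
```

I handed the job in: the dials stand at about 3 and 7 with both tumblers felt, the bolt is drawn about 30 mm, the lid has sprung up, and both bottles are upright and untouched; no verdict came back at sign-off.

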